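# Register and seat the cover of an irrigation filter

## Robot

A 6-joint arm with a two-finger parallel gripper is mounted at the origin on the work surface. World frame = base frame: x ahead of the robot, y to its left, z up, the work surface at z = 0. Lengths are in m, angles in rad, forces in N, time in s.
With the tool pointing down it reaches from about 0.35 to 0.875 m from the base axis. Payload 4.2 kg.
Tool frame: the origin (TCP) lies at the very end of the fingers, on their centre line; the grasp point (between the pads) lies 19 mm behind it; y points along the fingers, x is the direction in which the jaws open and shut, and the axes are right-handed (so a half turn about y gives the same grasp; the last joint's range is limited). The gripper opens to 85 mm and grips with 20 to 120 N. Pads are 22 mm wide; open, the fingers measure 114 mm over their backs; the gripper's body (76 mm by 85 mm) begins 54 mm behind the grasp point. The pads swing forward as they close: fully open they stand 13 mm farther back than shut.
Start: joints at [1.44, 0.385, 0.008, 0, -1.194, -0.259], TCP at [0.237, 0.578, 0.231] pointing down, gripper open.
Joint ranges: [-3.14, 3.14], [-1.21, 2.06], [-1.07, 1.41], [-3.16, 2.05], [-2.99, -0.16], [-3.1, 3.1]. Speed limits (rad/s): [2.79, 2.79, 3.14, 3.14, 3.14, 3.14].

## Interface

Orientations are given as a 3x3 rotation matrix whose columns are the frame's x, y, z axes.
In Python, from workcell import ctrl, eyes, ticket gives the robot as it stands. The module is installed in compiled form; this text tells all that it offers.
- The arm moves only by the tool jog_arm, never from a script. Its argument "commands" is a list that holds one entry, the list of rows, each a list of 6 numbers: the shift along the tool's x, y, z in mm, then the turn, a rotation vector about the tool's x, y, z in units of 8 degrees (1.0 is 8 degrees). A call has 1 to 10 rows; each row is the pose to reach, as a shift and turn from the pose measured when the call began, along the tool's axes at that moment; what a row does not reach only later rows make up. A row lasts 1/10 s, in which the tool goes at most 50 mm and 8.59 degrees, less where a joint would pass 70% of its speed; a pose out of reach is approached as far as the arm can. A call with a gripper value outside its range is refused whole. "fingers" is the closure, from -1 (fully open) to 1 (shut), so that 0 is half open, set as the call begins (left out, the last holds). The fingers move at their own pace and stop on an object; the grip force is fixed at half the most. Time passes only in rows, so rows that repeat a pose let the fingers close. It gives the time, the measured TCP pose, the force and the opening at its end, in the units of the state.
- ctrl.get_obs(): the state, without advancing time (a new reading comes with each control period).
- eyes.camera(name): name is "side" or "top"; returns (picture, depth): 384x512x3 uint8, red, green, blue; 384x512 float32, m along the optical axis (not along the pixel's ray), 0 where there is no reading.
- eyes.calibration(name): a dict with "fx", "fy", "cx", "cy" (pixels), "view" (4x4, takes a point from world to camera coordinates). Camera axes: x right, y up, looking along -z (the intrinsics and any distortion apply to the point x, -y, -z); pixel columns grow to the right and rows downward; lengths in m; the calibration is good to about 2 mm. A picture is of the moment at which its call begins. calibration takes no time and is no camera call.
- ticket.finish_job(): hands the job in, once; it reports no verdict.
The state is a dict: "time": time; "joints": joint angles; "qd": joint speeds; "joint_torque": joint torques, N m; "eef_pos": TCP position; "tool_rot": TCP orientation; "ft_force": force on the tool from outside, world axes, zero at the start; "moment": the same for the moment, N m; "width": finger opening in m.
Only numpy, scipy, OpenCV 4.12 (cv2) and the standard library are available. Lean on these libraries where they do the work, as an engineer would, in place of code of your own. Each camera call takes 0.05 s, during which the arm holds its last target.

## Task

The round cover of the irrigation filter on the potting bench is standing up on its seal, turned the wrong way. With a fingertip against its ribs, push the cover round until the notch in its rim is in line with the steel locating pin on the filter's flange, then press it straight down until it is fully home. Never lift the cover off, leave the pot, the bottle and the hose coupling where they stand, and come away when done.

Things in the scene. Friction and masses are not known exactly. Their poses are not given: they have to be found in the camera images.
- filter: Black plastic filter housing, fixed to the bench, upright. Origin: centre of its underside, on the bench, on the vertical axis about which the cover turns; z up, x horizontally towards the locating pin. Flat round top flange: diameter 160 mm, 70 mm above the bench. Two pipe stubs reach 138 mm out along +y and -y, at most 54 mm above the bench.
- filter_pin (a point): Top of the locating pin, middle of its width, 57 mm from the axis, 77.5 mm above the bench. The pin is a steel bar 8 mm wide lying radially on the flange, from 50 to 78 mm from the axis, its top 7.5 mm above the flange; its outer 14 mm show beyond the cover's rim.
- cover: Loose white plastic cover, about 0.22 kg: level round plate, diameter about 128 mm, 12 mm thick. Origin: centre of the plate's underside (79 mm above the bench at the start, 70 mm when home on the flange); z up, x towards its notch. A spigot below, with 1 mm play, keeps it on the filter's axis. It turns endlessly either way with light friction (1 to 3 N at the ribs) and stays where it is left.
- cover_notch (a point): Middle of the cover's notch, at the level of the plate's underside, 57 mm from the cover's centre. The notch is 18 mm wide, with parallel sides, cut through the plate, open at the rim and 16 mm deep radially: 5 mm of room on each side of the pin.
- cover_rib (a point): Top of one of the cover's three ribs, in mid length, 37 mm from the axis. The ribs are straight and upright, run radially from the boss to 59 mm from the axis at 60 (this one), 180 and 300 degrees anticlockwise (from above) from the notch; each is 8 mm thick and 16 mm high above the plate's top face, which is 91 mm above the bench at the start.
- seal (a joint): Slide of the rubber sealing ring (diameter 92 mm) on which the cover rests: 0 at the start, 0.009 m with the cover home. It is stiff: going down takes about 7 to 9 N, and it stays down when let go. If the notch is not over the pin, the cover meets the pin after 1.5 mm and only tilts.
- cover_top (a point): Centre of the flat top of the cover's central boss, where to press: 30 mm above the cover's origin, so 109 mm above the bench at the start and 100 mm when home. The boss is round, diameter 36 mm, 18 mm above the plate's top face.
- pot: Bystander, loose: a terracotta pot with a succulent, diameter 74 mm, pot 62 mm and plant to about 100 mm high. Origin: centre of its underside.
- bottle: Bystander, loose: a white bottle with a black cap, diameter 52 mm, 110 mm high. Origin: centre of its underside.
- coupling: Bystander, loose: a black plastic hose coupling standing on end, diameter 49 mm, 50 mm high. Origin: centre of its underside.

How it is judged:
At the end, for the whole second after the job is handed in: The cover lies home on the flange with the pin in its notch: underside less than 2.5 mm above the flange, level within 0.03 rad, centred within 4 mm, notch point within 8 mm (horizontally) of the pin point, at rest. Pot, bottle and coupling upright and within 30 mm of where they stood (z of cover in the frame of filter below 0.0725 m and angle between cover's own z axis and vertical below 0.03 rad and horizontal distance between cover and filter below 0.004 m and horizontal distance between cover_notch and filter_pin below 0.008 m and linear speed of cover below 0.01 m/s and distance of each of pot, bottle, coupling from where it was at the start of the episode below 0.03 m and angle between each of pot, bottle, coupling's own z axis and vertical below 0.3 rad); the robot touches nothing.
It fails at once if the cover is lifted (more than 8 mm above where it stood) (z of cover in the frame of filter above 0.087 m).
It fails at once if the pot, the bottle or the coupling is knocked over, lifted or moved more than 30 mm (distance of any of pot, bottle, coupling from where it was at the start of the episode above 0.03 m or angle between any of pot, bottle, coupling's own z axis and vertical above 0.3 rad).
It also fails if it takes over 48 s, if anything falls off the work surface, if the arm or the gripper's body presses on something with over 40 N, if the wrist force passes 120 N, or if a joint passes its speed limit or range.

## Working session

There is one attempt and no reset: what is moved stays moved. The work goes in short steps, Python scripts to look and compute and a tool call to move; the robot and the scene stay as the last step left them, time stands still between calls to the robot, and variables do not carry over. Pictures are saved under pics/ and viewed, and the job is handed in when it is done.

Besides the shell and the picture viewer there is one more tool, called after ">>>" by a JSON object that holds its "api" and its "payload", one argument or row to a line. jog_arm: Moves the arm, as the interface text tells. Its arguments: {"type":"object","properties":{"commands":{"type":"array"},"fingers":{"type":"number"}},"required":["commands"]}

```bash
mkdir -p pics; cat > h.py <<'E'
import numpy as np, cv2
from workcell import ctrl, eyes, ticket
def pix(name,p):
    c=eyes.calibration(name);q=np.array(c["view"])@np.append(p,1)
    x,y,z=q[0],-q[1],-q[2]
    return c["fx"]*x/z+c["cx"],c["fy"]*y/z+c["cy"]
def atz(name,u,v,z):
    c=eyes.calibration(name);V=np.array(c["view"]);R=V[:3,:3];o=-R.T@V[:3,3]
    d=R.T@np.array([(u-c["cx"])/c["fx"],-(v-c["cy"])/c["fy"],-1])
    return o+d*(z-o[2])/d[2]
def atd(name,u,v,D):
    c=eyes.calibration(name);V=np.array(c["view"]);R=V[:3,:3];o=-R.T@V[:3,3]
    d=R.T@np.array([(u-c["cx"])/c["fx"],-(v-c["cy"])/c["fy"],-1]);return o+d*D
def save(n,im): cv2.imwrite("pics/"+n,im[:,:,::-1])
E
python3 - <<'E'
from h import *
o=ctrl.get_obs();print({k:np.round(v,3).tolist() for k,v in o.items()})
for n in("top","side"):
    p,d=eyes.camera(n);save(n+"0.png",p);np.save(n+"0.npy",d);print(eyes.calibration(n))
E
```

```text
{'time': 0.0, 'joints': [1.44, 0.386, 0.007, -0.001, -1.194, -0.259], 'qd': [-0.0, -0.001, -0.001, 0.0, -0.002, -0.002], 'joint_torque': [0.0, -39.229, 18.84, 4.186, -0.005, -0.0], 'eef_pos': [0.237, 0.578, 0.23], 'tool_rot': [[-0.38, -0.001, 0.925], [-0.925, -0.002, -0.38], [0.002, -1.0, 0.0]], 'ft_force': [0.356, 0.347, -0.876], 'moment': [-0.058, 0.008, -0.022], 'width': 0.085}
{'fx': 488.9179994817248, 'fy': 488.9179994817248, 'cx': 265.49373980089354, 'cy': 193.20908191892437, 'view': array([[-0.01045184, -0.99968716,  0.02272295,  0.03260028],
       [ 0.99228677, -0.00756201,  0.12373267, -0.58988169],
       [-0.12352213,  0.02384091,  0.99205539, -0.95531275],
       [ 0.        ,  0.        ,  0.        ,  1.        ]])}
{'fx': 361.67159978074426, 'fy': 361.67159978074426, 'cx': 249.53756545058712, 'cy': 185.72514685812368, 'view': array([[ 0.81387399, -0.58070842, -0.01966856, -0.44404184],
       [ 0.31104387,  0.40684263,  0.85891256, -0.28514293],
       [-0.49077575, -0.70516438,  0.51174443, -0.52209082],
       [ 0.        ,  0.        ,  0.        ,  1.        ]])}
```

View pics/top0.png

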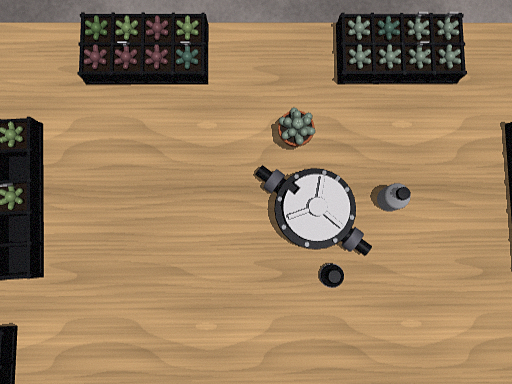

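View pics/side0.png

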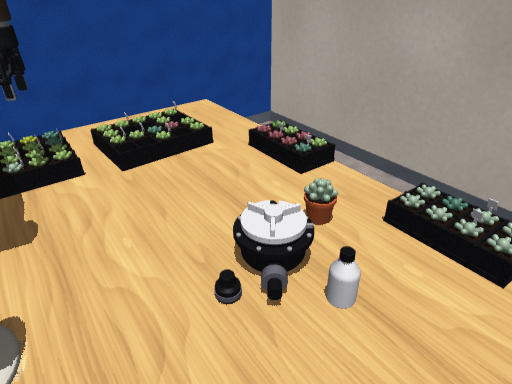

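```bash
python3 - <<'E'
import cv2
a=cv2.imread("pics/top0.png")[155:265,250:380];cv2.imwrite("pics/top0c.png",cv2.resize(a,None,fx=5.5,fy=5.4545,interpolation=cv2.INTER_CUBIC))
a=cv2.imread("pics/side0.png")[185:305,215:335];cv2.imwrite("pics/side0c.png",cv2.resize(a,None,fx=5,fy=5,interpolation=cv2.INTER_CUBIC))
E
```

```text
(no output)
```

View pics/top0c.png

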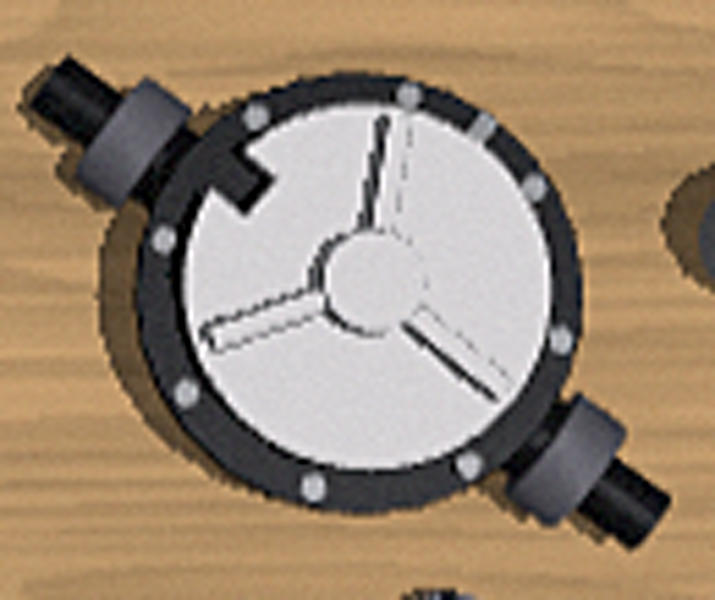

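View pics/side0c.png

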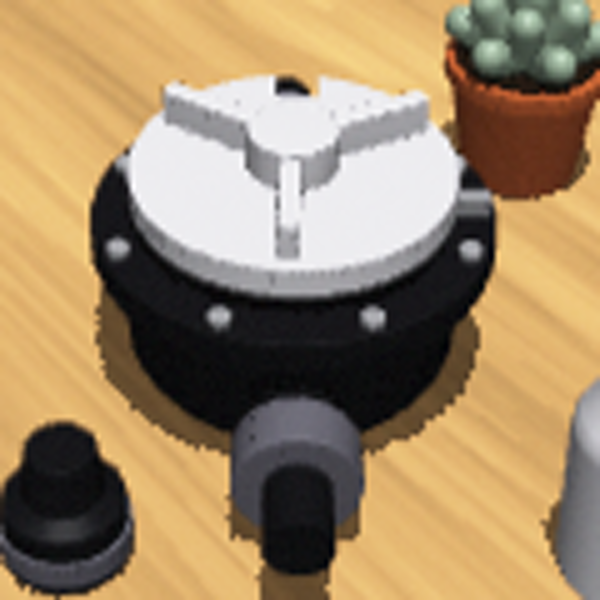

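The top view shows the pin on the rim at about (338,179) and the notch at about (294,189), with the boss centre near (317,207). The notch has to turn roughly 88° clockwise as seen from above. Next I'll measure this properly.

```bash
cat >> h.py <<'E'
def crop(u,v): return 250+(u+.5)/5.5-.5,155+(v+.5)/5.4545-.5
E
python3 - <<'E'
from h import *
im=cv2.imread("pics/top0.png");d=np.load("top0.npy")
# cover from colour: white
roi=np.zeros(im.shape[:2],np.uint8);roi[155:265,270:365]=1
w=((im.min(2)>185)&(roi>0)).astype(np.uint8)
cs,_=cv2.findContours(w,cv2.RETR_EXTERNAL,cv2.CHAIN_APPROX_NONE);c=max(cs,key=cv2.contourArea)
P=np.array([atz("top",u,v,.091)[:2] for u,v in c[:,0]])
from scipy.optimize import least_squares
r=least_squares(lambda q:np.hypot(*(P-q[:2]).T)-q[2],[P[:,0].mean(),P[:,1].mean(),.064],loss="soft_l1",f_scale=.001).x
print("cover",r)
bad=P[np.hypot(*(P-r[:2]).T)<r[2]-.004];print("notch pts",len(bad),bad.mean(0),np.degrees(np.arctan2(*(bad.mean(0)-r[:2])[::-1])))
# flange
C=r[:2]
pin=atz("top",*crop(483,130),.0775)[:2];print("pin",pin,np.linalg.norm(pin-C),np.degrees(np.arctan2(*(pin-C)[::-1])))
for z,q in((.107,(382,118)),(.107,(507,385)),(.107,(205,333)),(.107,(215,337))):
  p=atz("top",*crop(*q),z)[:2];print(q,p,np.linalg.norm(p-C),np.degrees(np.arctan2(*(p-C)[::-1])))
b=atz("top",*crop(375,280),.109);print("boss",b)
for q in((372,280),(300,400),(483,130)):
  u,v=map(round,crop(*q));print(q,atd("top",u,v,d[v,u]))
for n,q,z in(("pot",(297,127),.09),("bottle",(403,194),.11),("coup",(332,275),.05)): print(n,atz("top",*q,z))
s=atz("side",215+479/5,185+200/5,.0775);print("side pin",s,np.degrees(np.arctan2(*(s[:2]-C)[::-1])))
s=atz("side",215+293/5,185+130/5,.109);print("side boss",s)
E
```

```text
cover [ 0.55578264 -0.06885951  0.06253293]
notch pts 19 [ 0.58788098 -0.03034417] 50.192475536700805
pin [ 0.6131014  -0.11282587] 0.07223905457291202 -37.49001588865615
(382, 118) [ 0.61300806 -0.07289199] 0.05736731586184456 -4.030782428691168
(507, 385) [ 0.51989959 -0.11336151] 0.05716661355203077 -128.88008565728438
(205, 333) [ 0.53868993 -0.01063713] 0.060679537437990996 106.36098821022772
(215, 337) [ 0.537284   -0.01402533] 0.05787042550689939 108.64213371832881
boss [ 0.55630057 -0.06886905  0.109     ]
(372, 280) [ 0.55609031 -0.06730259  0.10984062]
(300, 400) [ 0.51598853 -0.04374525  0.09321943]
(483, 130) [ 0.61355954 -0.11161298  0.08000705]
pot [ 0.71330762 -0.03435891  0.09      ]
bottle [ 0.57748842 -0.23060306  0.11      ]
coup [ 0.42549719 -0.10142222  0.05      ]
side pin [ 0.61027003 -0.11616448  0.0775    ] -40.96393417236752
side boss [ 0.55388168 -0.07091078  0.109     ]
```

```bash
cat >> h.py <<'E'
from scipy.spatial.transform import Rotation as Ro
C=np.array([.5558,-.0689])
def Rz(psi):
    c,s=np.cos(np.radians(psi)),np.sin(np.radians(psi))
    return np.array([[s,0,c],[-c,0,s],[0,-1,0]])
def row(pos,psi,o=None):
    o=o or ctrl.get_obs();R=np.array(o["tool_rot"]);p=np.array(o["eef_pos"])
    s=R.T@(np.array(pos)-p)*1000
    r=np.degrees(Ro.from_matrix(R.T@Rz(psi)).as_rotvec())/8
    return np.r_[np.round(s,1),np.round(r,2)].tolist()
def at(rib,rad,off,z):  # tip pose ccw of rib by off (m), facing cw
    a=np.radians(rib);e=np.array([np.cos(a),np.sin(a)]);t=np.array([-e[1],e[0]])
    return [*(C+rad*e+off*t),z],rib-90
E
python3 - <<'E'
from h import *
print(at(110,.045,.024,.2));print(row(*at(110,.045,.024,.2)))
a,b=atz("top",*crop(50,85),.027)[:2],atz("top",*crop(650,520),.027)[:2];print((a+b)/2,np.degrees(np.arctan2(*(a-b)[::-1]))-90)
E
```

```text
([np.float64(0.517856470651483), np.float64(-0.034822315504450176), 0.2], 20)
[459.8, 31.3, 492.3, 0.0, -5.29, 0.01]
[ 0.55651958 -0.06930314] -36.960974105231
```

>>> {"api": "jog_arm", "payload": {
  "commands": [
    [[31,2,33,0,-0.35,0],[62,4,66,0,-0.7,0],[93,6,99,0,-1.1,0],[124,8,132,0,-1.45,0],[155,10,165,0,-1.8,0],[186,12,198,0,-2.1,0],[217,15,231,0,-2.5,0],[248,17,264,0,-2.85,0],[279,19,297,0,-3.2,0],[310,21,330,0,-3.6,0]]
  ],
  "fingers": 1
}}

```text
time: 1.1
eef_pos: [0.4248, 0.1636, 0.2098]
tool_rot: [[0.115, -0.001, 0.993], [-0.993, -0.002, 0.115], [0.002, -1.0, -0.001]]
ft_force: [0.5, -0.1, -0.0]
width: -0.0001
```

```bash
python3 - <<'E'
from h import *
print(row(*at(110,.045,.024,.2)), ctrl.get_obs()["joints"])
E
```

```text
[207.8, 10.1, 69.6, 0.01, -1.67, 0.01] [ 7.26864112e-01  1.12530055e-01 -4.21060440e-01  9.78095007e-04
 -1.03902444e+00  9.58738600e-01]
```

>>> {"api": "jog_arm", "payload": {
  "commands": [
    [[42,2,14,0,-0.35,0],[84,4,28,0,-0.7,0],[126,6,42,0,-1.0,0],[168,8,56,0,-1.35,0],[208,10,70,0,-1.67,0],[208,10,70,0,-1.67,0],[208,10,70,0,-1.67,0]]
  ]
}}

```text
time: 1.8
eef_pos: [0.5179, -0.036, 0.1993]
tool_rot: [[0.339, -0.003, 0.941], [-0.941, -0.002, 0.339], [0.001, -1.0, -0.003]]
ft_force: [0.0, -0.5, -0.6]
width: -0.0001
```

```bash
python3 - <<'E'
from h import *
print(row(*at(110,.045,.024,.130)),row(*at(110,.045,.024,.097)), ctrl.get_obs()["joints"],ctrl.get_obs()["ft_force"])
p,d=eyes.camera("side");save("side1.png",cv2.resize(p[120:320,180:400],None,fx=3,fy=3,interpolation=cv2.INTER_CUBIC))
E
```

```text
[-1.2, 69.3, 0.5, 0.02, -0.02, 0.01] [-1.2, 102.3, 0.6, 0.02, -0.02, 0.01] [ 2.44224128e-01  2.33603136e-01 -2.96731233e-01  1.41128488e-03
 -1.04341821e+00  1.67152955e+00] [ 0.02679122 -0.50549541 -0.60828369]
```

View pics/side1.png

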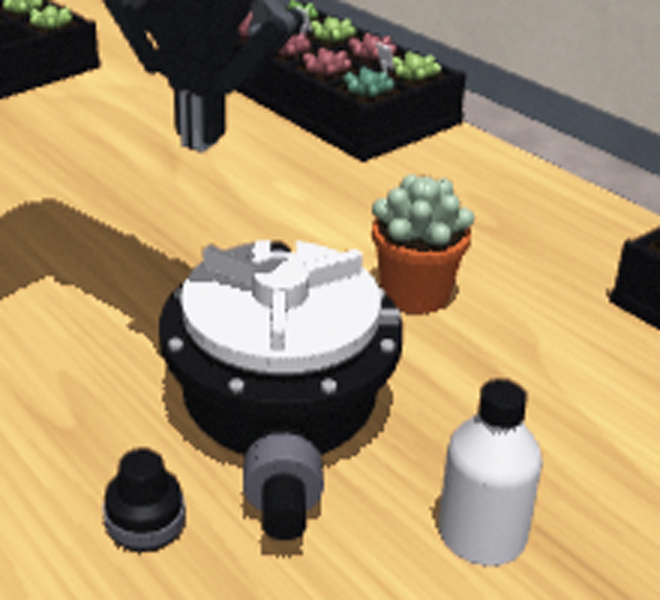

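The closed fingertip hangs clear, above and to the left of the rear-left rib, at about (195,140) in the crop. Nothing stands beneath it but the plate, so I'll go down.

>>> {"api": "jog_arm", "payload": {
  "commands": [
    [[-1,40,0.5,0,0,0],[-1,75,0.5,0,0,0],[-1,92,0.5,0,0,0],[-1,102,0.5,0,0,0],[-1,102,0.5,0,0,0],[-1,102,0.5,0,0,0]]
  ]
}}

```text
time: 2.45
eef_pos: [0.5184, -0.0335, 0.0986]
tool_rot: [[0.342, -0.0, 0.94], [-0.94, -0.002, 0.342], [0.002, -1.0, -0.001]]
ft_force: [-0.6, 1.0, -0.3]
width: -0.0002
```

```bash
python3 - <<'E'
from h import *
o=ctrl.get_obs()
for a in (110,105,100,95,90,85,80,75,70,65,60): print(a,row(*at(a,.045,.017,.097),o))
p,d=eyes.camera("side");save("side2.png",cv2.resize(p[120:320,180:400],None,fx=3,fy=3,interpolation=cv2.INTER_CUBIC))
E
```

```text
110 [1.0, 1.6, 6.0, 0.01, -0.0, 0.01]
105 [-0.3, 1.6, 10.0, 0.01, 0.62, 0.01]
100 [-1.3, 1.6, 14.1, 0.0, 1.25, 0.01]
95 [-1.9, 1.5, 18.3, 0.0, 1.87, 0.01]
90 [-2.1, 1.5, 22.4, 0.0, 2.5, 0.01]
85 [-2.0, 1.5, 26.6, 0.0, 3.12, 0.01]
80 [-1.5, 1.5, 30.8, 0.0, 3.75, 0.01]
75 [-0.6, 1.5, 34.9, 0.0, 4.37, 0.01]
70 [0.6, 1.5, 38.9, 0.0, 5.0, 0.01]
65 [2.2, 1.5, 42.8, 0.0, 5.62, 0.01]
60 [4.1, 1.5, 46.6, 0.0, 6.25, 0.01]
```

View pics/side2.png

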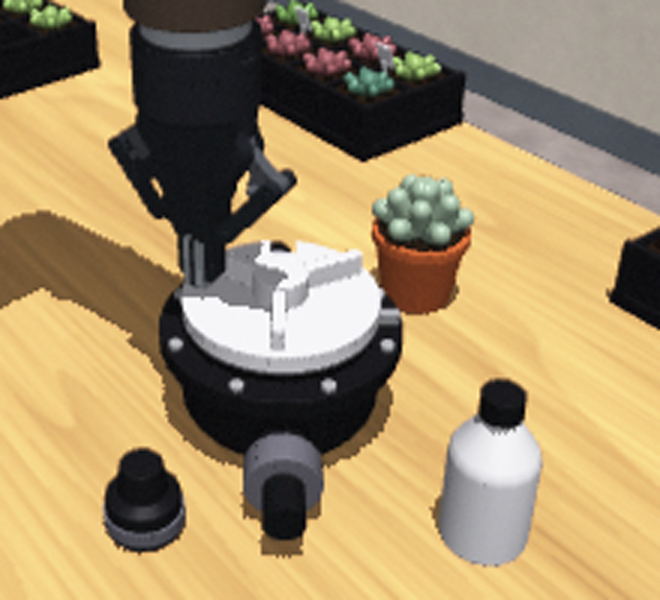

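The tip is on the ccw side of rib A, just above the plate. Next is the first push of 50°.

>>> {"api": "jog_arm", "payload": {
  "commands": [
    [[1,1.5,6,0,0,0],[-0.3,1.5,10,0,0.6,0],[-1.3,1.5,14,0,1.25,0],[-1.9,1.5,18.3,0,1.87,0],[-2.1,1.5,22.4,0,2.5,0],[-2,1.5,26.6,0,3.1,0],[-1.5,1.5,30.8,0,3.75,0],[-0.6,1.5,34.9,0,4.4,0],[0.6,1.5,38.9,0,5,0],[2.2,1.5,42.8,0,5.6,0]]
  ]
}}

```text
time: 3.5
eef_pos: [0.5601, -0.0209, 0.0982]
tool_rot: [[-0.423, 0.001, 0.906], [-0.906, -0.001, -0.423], [0.001, -1.0, 0.002]]
ft_force: [-1.5, 0.3, 1.8]
width: 0.0001
```

```bash
python3 - <<'E'
from h import *
o=ctrl.get_obs()
for a in range(60,20,-4): print(a,row(*at(a,.045,.017,.097),o))
p,d=eyes.camera("side");save("side3.png",cv2.resize(p[120:320,180:400],None,fx=3,fy=3,interpolation=cv2.INTER_CUBIC))
p,d=eyes.camera("top");save("top3.png",cv2.resize(p[145:265,240:380],None,fx=5,fy=5,interpolation=cv2.INTER_CUBIC))
E
```

```text
60 [-1.0, 1.2, 3.4, -0.01, 0.62, 0.0]
56 [-1.8, 1.3, 6.7, -0.01, 1.12, 0.0]
52 [-2.4, 1.3, 10.0, -0.01, 1.62, 0.0]
48 [-2.7, 1.3, 13.3, -0.01, 2.12, 0.0]
44 [-2.8, 1.3, 16.7, -0.01, 2.62, 0.0]
40 [-2.7, 1.3, 20.0, -0.01, 3.12, 0.0]
36 [-2.3, 1.3, 23.4, -0.01, 3.62, 0.0]
32 [-1.7, 1.3, 26.7, -0.01, 4.12, 0.0]
28 [-0.9, 1.3, 29.9, -0.01, 4.62, 0.0]
24 [0.2, 1.3, 33.1, -0.01, 5.12, 0.0]
```

View pics/side3.png

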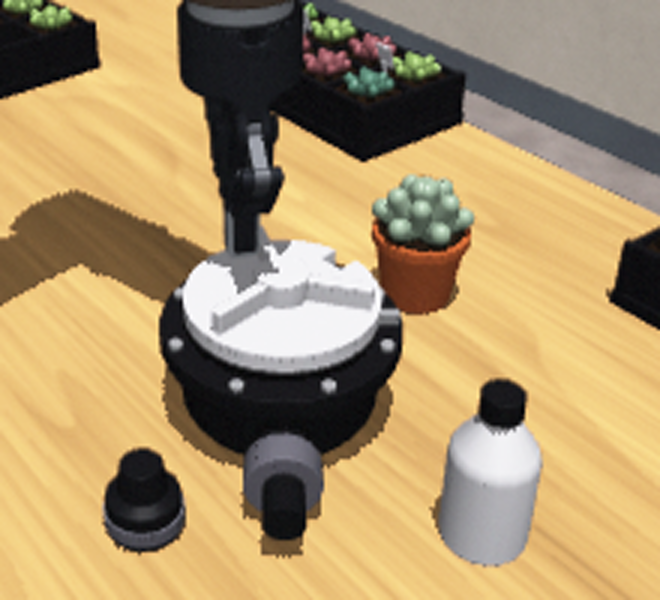

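View pics/top3.png

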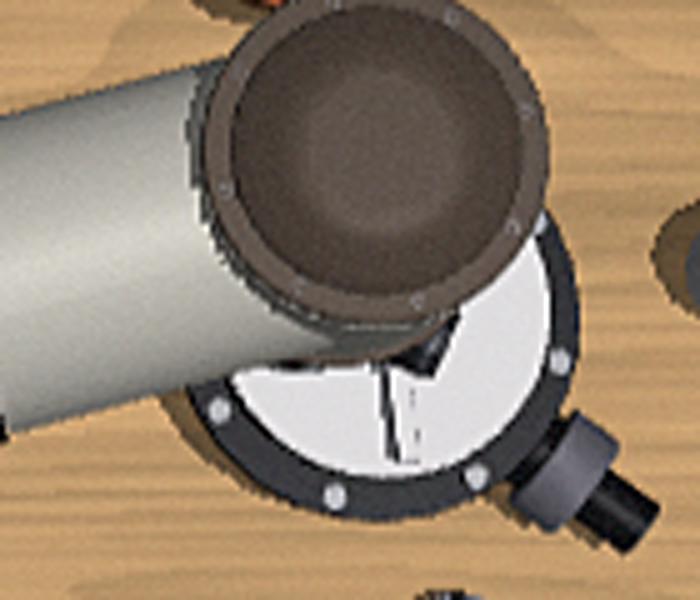

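Rib C has swung to about (408,460) in the top crop, so the cover has turned about 41° and follows well. I'll continue, stop short of the target, then clear the view and measure.

>>> {"api": "jog_arm", "payload": {
  "commands": [
    [[-1,1.3,3.4,0,0.6,0],[-1.8,1.3,6.7,0,1.1,0],[-2.4,1.3,10,0,1.6,0],[-2.7,1.3,13.3,0,2.1,0],[-2.8,1.3,16.7,0,2.6,0],[-2.7,1.3,20,0,3.1,0],[-2.3,1.3,23.4,0,3.6,0],[-1.7,1.3,26.7,0,4.1,0],[-0.9,1.3,29.9,0,4.6,0],[-0.9,1.3,29.9,0,4.6,0]]
  ]
}}

```text
time: 4.6
eef_pos: [0.5887, -0.0327, 0.0973]
tool_rot: [[-0.879, 0.004, 0.477], [-0.477, -0.001, -0.879], [-0.003, -1.0, 0.003]]
ft_force: [0.6, -0.3, 0.1]
width: -0.0002
```

```bash
python3 - <<'E'
from h import *
o=ctrl.get_obs()
for a in range(28,14,-2): print(a,row(*at(a,.045,.017,.097),o))
p,d=eyes.camera("side");save("side4.png",cv2.resize(p[170:290,210:340],None,fx=5,fy=5,interpolation=cv2.INTER_CUBIC))
p,d=eyes.camera("top");save("top4.png",cv2.resize(p[145:265,240:380],None,fx=5,fy=5,interpolation=cv2.INTER_CUBIC))
E
```

```text
28 [1.1, 0.3, -0.5, -0.02, 0.06, -0.02]
26 [0.5, 0.3, 1.1, -0.02, 0.31, -0.02]
24 [0.0, 0.4, 2.7, -0.02, 0.56, -0.02]
22 [-0.4, 0.4, 4.3, -0.02, 0.81, -0.02]
20 [-0.8, 0.4, 5.9, -0.02, 1.06, -0.02]
18 [-1.1, 0.4, 7.6, -0.02, 1.31, -0.02]
16 [-1.4, 0.4, 9.2, -0.02, 1.56, -0.02]
```

View pics/side4.png

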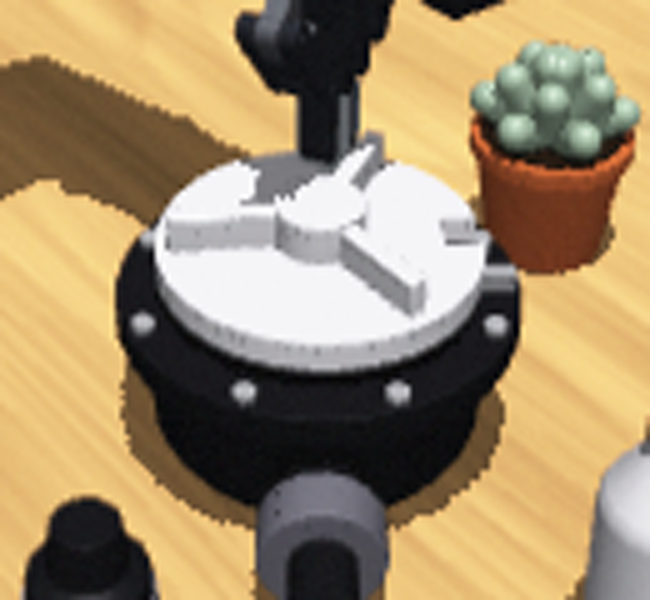

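View pics/top4.png

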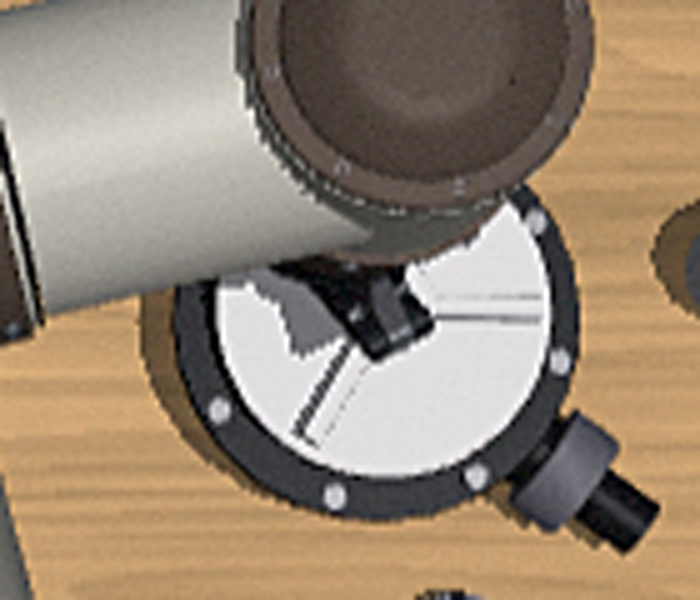

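The side crop shows the notch at (465,232), still a little ccw of the pin at (500,275). Next I'll measure the rib angles.

```bash
python3 - <<'E'
from h import *
def T(u,v,z): return atz("top",240+(u+.5)/5-.5,145+(v+.5)/5-.5,z)[:2]
def S(u,v,z): return atz("side",210+(u+.5)/5-.5,170+(v+.5)/5-.5,z)[:2]
ang=lambda p:(np.round(p,4),round(np.linalg.norm(p-C)*1e3,1),round(np.degrees(np.arctan2(*(p-C)[::-1])),1))
print("ribB",ang(T(541,297,.107)),ang(T(541,318,.107)),"ribC",ang(T(296,437,.107)),ang(T(310,447,.107)))
Cs=S(320,207,.109);print("side boss",Cs)
C=Cs
print("side ribB",ang(S(413,285,.107)),ang(S(425,278,.107)),"ribC",ang(S(165,220,.107)),ang(S(168,207,.107)),"ribA",ang(S(370,140,.107)), ang(S(381,143,.107)))
print("pin",ang(S(515,272,.0775)),ang(S(487,270,.0775)))
print("notch",ang(S(445,228,.091)),ang(S(488,237,.091)),ang(S(470,218,.091)))
E
```

```text
ribB (array([ 0.5597, -0.126 ]), np.float64(57.2), np.float64(-86.1)) (array([ 0.5517, -0.1257]), np.float64(56.9), np.float64(-94.1)) ribC (array([ 0.5079, -0.0325]), np.float64(60.2), np.float64(142.7)) (array([ 0.5041, -0.0376]), np.float64(60.4), np.float64(148.8))
side boss [ 0.55388168 -0.07091078]
side ribB (array([ 0.5516, -0.1269]), np.float64(56.1), np.float64(-92.3)) (array([ 0.5578, -0.1264]), np.float64(55.6), np.float64(-86.0)) ribC (array([ 0.5035, -0.04  ]), np.float64(59.1), np.float64(148.4)) (array([ 0.5093, -0.0336]), np.float64(58.2), np.float64(140.0)) ribA (array([ 0.6015, -0.0439]), np.float64(54.7), np.float64(29.5)) (array([ 0.6036, -0.0483]), np.float64(54.6), np.float64(24.5))
pin (array([ 0.6153, -0.1159]), np.float64(76.1), np.float64(-36.2)) (array([ 0.6075, -0.1085]), np.float64(65.5), np.float64(-35.0))
notch (array([ 0.6002, -0.0914]), np.float64(50.6), np.float64(-23.9)) (array([ 0.6094, -0.1059]), np.float64(65.6), np.float64(-32.2)) (array([ 0.6125, -0.0923]), np.float64(62.4), np.float64(-20.0))
```

The ribs put the notch at about -31°, and the pin is at about -37°. I'll push another 6°, then back off and look.

>>> {"api": "jog_arm", "payload": {
  "commands": [
    [[0,0.4,1.5,0,0.3,0],[0,0.4,3,0,0.55,0],[-0.3,0.4,4.5,0,0.8,0],[-0.3,0.4,4.7,0,0.8,0],[-0.3,0.4,4.7,0,0.8,0],[-0.3,0.4,-3,0,0.8,0],[-0.3,0.4,-8,0,0.8,0],[-0.3,-30,-8,0,0.8,0],[-0.3,-70,-8,0,0.8,0],[-0.3,-100,-8,0,0.8,0]]
  ]
}}

```text
time: 5.7
eef_pos: [0.5849, -0.0251, 0.1995]
tool_rot: [[-0.926, 0.005, 0.378], [-0.378, -0.001, -0.926], [-0.004, -1.0, 0.003]]
ft_force: [0.5, 0.1, -0.2]
width: 0.0002
```

>>> {"api": "jog_arm", "payload": {
  "commands": [
    [[40,0,-20,0,0,0],[80,0,-50,0,0,0],[110,0,-80,0,0,0],[130,0,-110,0,0,0],[130,0,-110,0,0,0]]
  ]
}}

```text
time: 6.2
eef_pos: [0.4193, 0.0285, 0.1987]
tool_rot: [[-0.925, 0.005, 0.381], [-0.381, -0.001, -0.925], [-0.004, -1.0, 0.003]]
ft_force: [1.4, -0.2, -0.1]
width: 0.0
```

```bash
python3 - <<'E'
from h import *
print(ctrl.get_obs()["ft_force"])
p,d=eyes.camera("side");save("side5.png",cv2.resize(p[170:290,210:340],None,fx=5,fy=5,interpolation=cv2.INTER_CUBIC))
p,d=eyes.camera("top");save("top5.png",cv2.resize(p[145:265,240:380],None,fx=5,fy=5,interpolation=cv2.INTER_CUBIC));cv2.imwrite("pics/top5f.png",p[:,:,::-1])
E
```

```text
[ 1.35275604 -0.1617629  -0.13816111]
```

View pics/side5.png

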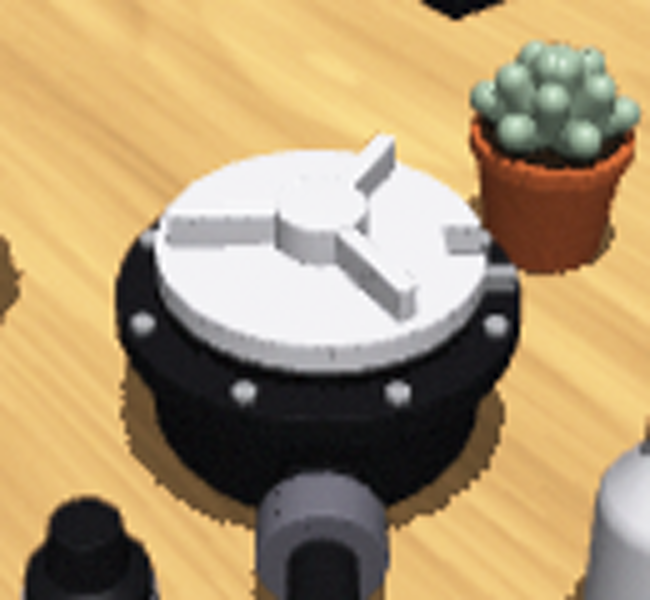

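View pics/top5.png

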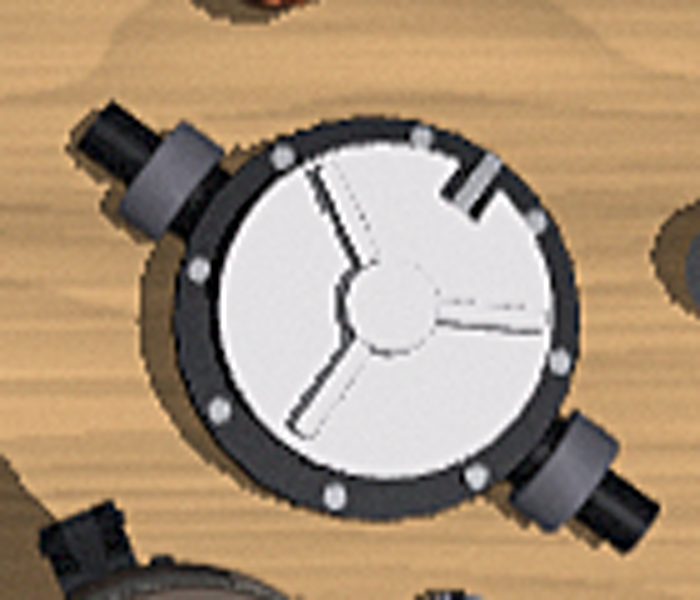

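The pin now shows inside the notch, around (473,190) in the top crop. I'll zoom in to check the gaps on either side.

```bash
python3 - <<'E'
from h import *
p=cv2.imread("pics/top5f.png")
cv2.imwrite("pics/top5z.png",cv2.resize(p[168:198,318:352],None,fx=18,fy=18,interpolation=cv2.INTER_CUBIC))
cv2.imwrite("pics/side5z.png",cv2.imread("pics/side5.png")[190:330,400:540].repeat(4,0).repeat(4,1))
E
```

```text
(no output)
```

View pics/top5z.png

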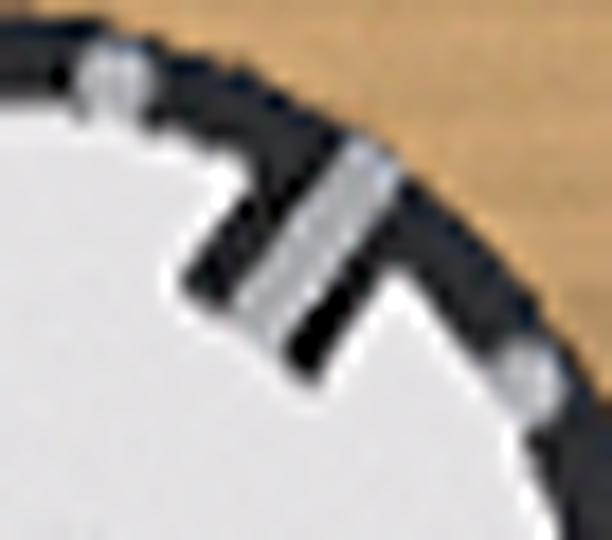

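View pics/side5z.png

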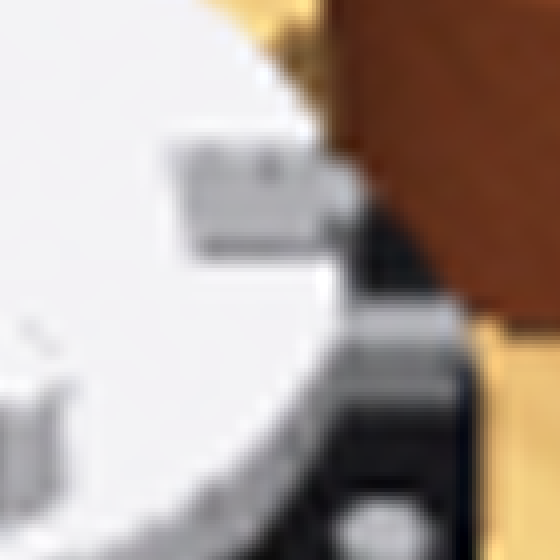

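The gaps are about 5.8 mm on the left and 4.6 mm on the right, and about 0.7 mm of that is parallax, so the notch is centred within about 1 mm. Now I'll go above the boss and press.

```bash
python3 - <<'E'
from h import *
print(row([.5555,-.0692,.2],-68),row([.5555,-.0692,.125],-68))
E
```

```text
[-85.8, 0.2, 140.5, -0.03, 0.04, -0.04] [-85.3, 75.2, 140.3, -0.03, 0.04, -0.04]
```

>>> {"api": "jog_arm", "payload": {
  "commands": [
    [[-22,0,35,0,0,0],[-44,0,70,0,0,0],[-65,0,105,0,0,0],[-85.5,0,140.5,0,0,0],[-85.5,0,140.5,0,0,0],[-85.5,30,140.5,0,0,0],[-85.5,60,140.5,0,0,0],[-85.5,75,140.5,0,0,0],[-85.5,75,140.5,0,0,0],[-85.5,75,140.5,0,0,0]]
  ]
}}

```text
time: 7.3
eef_pos: [0.5564, -0.0697, 0.1252]
tool_rot: [[-0.925, 0.007, 0.38], [-0.38, -0.002, -0.925], [-0.006, -1.0, 0.004]]
ft_force: [0.6, 0.6, -0.1]
width: -0.0003
```

```bash
python3 - <<'E'
from h import *
print(row([.5555,-.0692,.110],-68),row([.5555,-.0692,.1],-68),ctrl.get_obs()["ft_force"])
p,d=eyes.camera("side");save("side6.png",cv2.resize(p[170:290,210:340],None,fx=5,fy=5,interpolation=cv2.INTER_CUBIC))
E
```

```text
[0.8, 15.2, -0.8, -0.03, 0.04, -0.04] [0.8, 25.2, -0.9, -0.03, 0.04, -0.04] [ 0.60604159  0.64667508 -0.12596813]
```

View pics/side6.png

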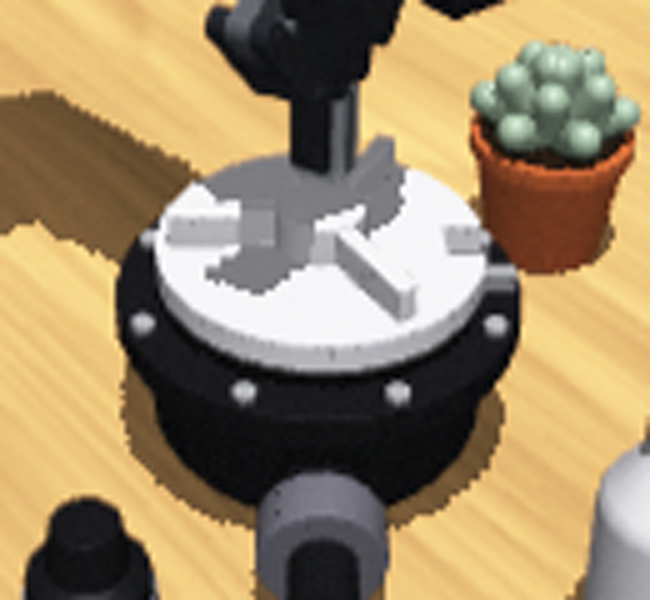

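The tip is over the boss, with its lower end at about (322,170), 16 mm above it. I'll press down slowly.

>>> {"api": "jog_arm", "payload": {
  "commands": [
    [[0.5,10,-0.5,0,0,0],[0.5,14,-0.5,0,0,0],[0.5,16,-0.5,0,0,0],[0.5,17.5,-0.5,0,0,0],[0.5,19,-0.5,0,0,0],[0.5,20,-0.5,0,0,0],[0.5,20,-0.5,0,0,0]]
  ]
}}

```text
time: 8.05
eef_pos: [0.5562, -0.0692, 0.1071]
tool_rot: [[-0.925, 0.009, 0.381], [-0.381, -0.002, -0.925], [-0.008, -1.0, 0.005]]
ft_force: [-2.6, 1.5, 5.9]
width: 0.0001
```

```bash
python3 - <<'E'
from h import *
o=ctrl.get_obs();print(row([.5555,-.0692,.1],-68),o["ft_force"],o["moment"])
E
```

```text
[0.6, 7.1, -0.3, -0.03, 0.05, -0.05] [-2.63562662  1.52068104  5.90576397] [0.26225671 0.82149377 0.01403848]
```

>>> {"api": "jog_arm", "payload": {
  "commands": [
    [[0.4,1.5,-0.2,0,0,0],[0.4,3,-0.2,0,0,0],[0.4,4.5,-0.2,0,0,0],[0.4,6,-0.2,0,0,0],[0.4,7,-0.2,0,0,0],[0.4,8,-0.2,0,0,0],[0.4,9,-0.2,0,0,0],[0.4,9,-0.2,0,0,0]]
  ]
}}

```text
time: 8.85
eef_pos: [0.5561, -0.0692, 0.1001]
tool_rot: [[-0.924, 0.01, 0.381], [-0.381, -0.002, -0.924], [-0.009, -1.0, 0.006]]
ft_force: [-3.9, 0.5, 9.5]
width: -0.0001
```

```bash
python3 - <<'E'
from h import *
o=ctrl.get_obs();print(row([.5555,-.0692,.1],-68),o["ft_force"],o["moment"])
E
```

```text
[0.6, 0.1, -0.3, -0.04, 0.05, -0.06] [-3.88527556  0.52271822  9.53661103] [ 0.34699772  1.0212637  -0.04795262]
```

>>> {"api": "jog_arm", "payload": {
  "commands": [
    [[0.3,2,-0.2,0,0,0],[0.3,3,-0.2,0,0,0],[0.3,4,-0.2,0,0,0],[0.3,5,-0.2,0,0,0],[0.3,5,-0.2,0,0,0]]
  ]
}}

```text
time: 9.35
eef_pos: [0.5562, -0.0692, 0.1]
tool_rot: [[-0.924, 0.012, 0.383], [-0.383, -0.003, -0.924], [-0.01, -1.0, 0.008]]
ft_force: [-9.0, 2.9, 23.8]
width: 0.0002
```

The tip stopped at z = 0.100 m while the force rose to 24 N, so the cover is home. I'll come away and check.

>>> {"api": "jog_arm", "payload": {
  "commands": [
    [[0,-5,0,0,0,0],[0,-20,0,0,0,0],[0,-60,0,0,0,0],[0,-100,0,0,0,0],[40,-100,-30,0,0,0],[80,-100,-70,0,0,0],[110,-100,-110,0,0,0],[110,-100,-150,0,0,0],[110,-100,-150,0,0,0],[110,-100,-150,0,0,0]]
  ]
}}

```text
time: 10.35
eef_pos: [0.3959, 0.0285, 0.1984]
tool_rot: [[-0.922, 0.014, 0.386], [-0.386, -0.002, -0.922], [-0.012, -1.0, 0.008]]
ft_force: [0.4, -0.5, -0.2]
width: -0.0
```

```bash
python3 - <<'E'
from h import *
print(ctrl.get_obs()["ft_force"])
p,d=eyes.camera("side");save("side7.png",cv2.resize(p[170:310,210:370],None,fx=4,fy=4,interpolation=cv2.INTER_CUBIC))
p,d=eyes.camera("top");save("top7.png",cv2.resize(p[100:300,240:420],None,fx=3,fy=3,interpolation=cv2.INTER_CUBIC))
save("top7z.png",cv2.resize(p[168:198,318:352],None,fx=18,fy=18,interpolation=cv2.INTER_CUBIC))
d0=np.load("top0.npy")
for u,v in((316,207),(300,195),(300,220),(335,215),(330,198),(315,235)): print((u,v),[round(float(atd("top",u,v,np.median(D[v-1:v+2,u-1:u+2]))[2]),4) for D in(d0,d)])
E
```

```text
[ 0.35447648 -0.46794947 -0.17997419]
(316, 207) [0.1096, 0.1013]
(300, 195) [0.0917, 0.0818]
(300, 220) [0.0909, 0.0843]
(335, 215) [0.0914, 0.0828]
(330, 198) [0.0918, 0.0817]
(315, 235) [0.0909, 0.0829]
```

View pics/side7.png

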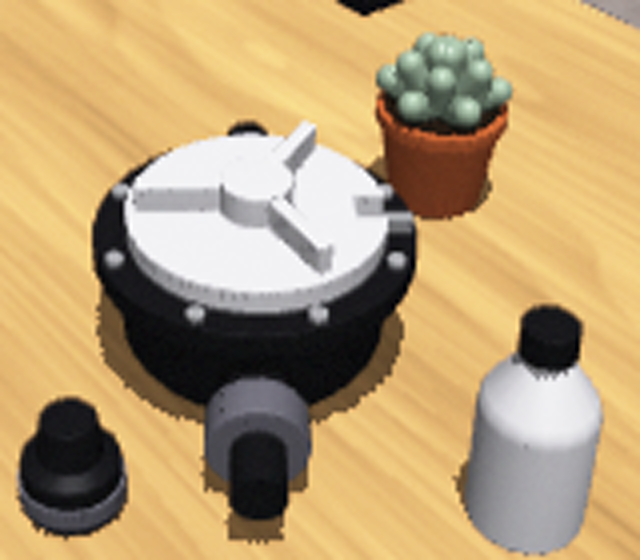

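View pics/top7.png

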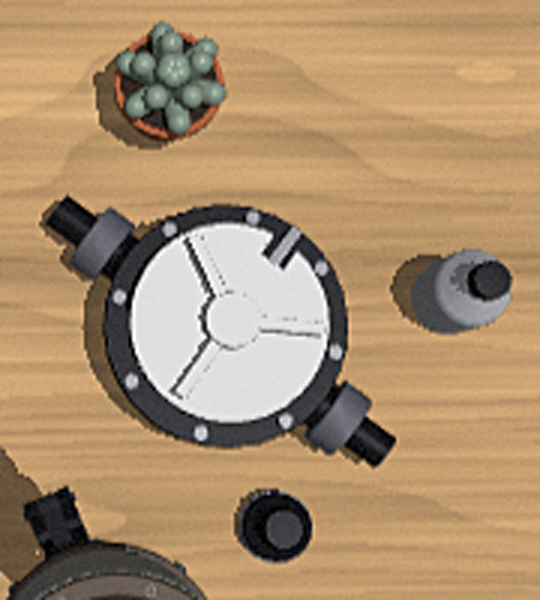

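View pics/top7z.png

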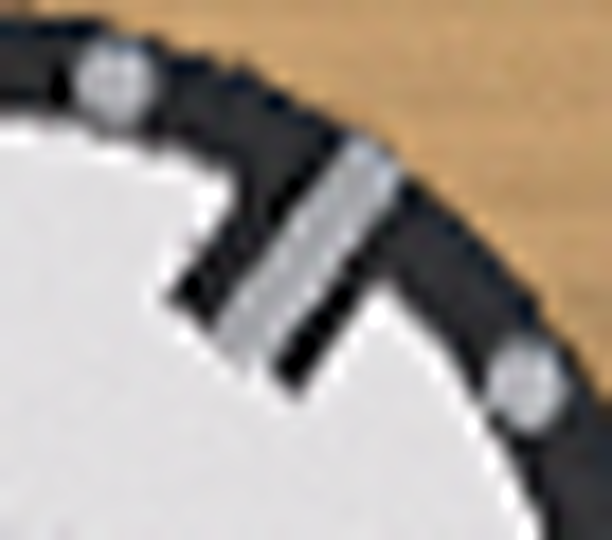

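The pin sits centred in the notch and the bystanders have not moved. One depth reading was 0.0843 m, a little higher than the rest, so I'll fit a plane to the plate before handing in.

```bash
python3 - <<'E'
from h import *
def fit(D):
    P=[]
    for v in range(165,250):
        for u in range(275,360):
            if D[v,u]>0:
                p=atd("top",u,v,D[v,u])
                if .024<np.hypot(*(p[:2]-C))<.056: P.append(p)
    P=np.array(P);k=abs(P[:,2]-np.median(P[:,2]))<.007;P=P[k]
    A=np.c_[P[:,:2]-C,np.ones(len(P))];s=np.linalg.lstsq(A,P[:,2],rcond=None)[0];r=P[:,2]-A@s
    return s.round(4),len(P),r.std().round(4)
p,d=eyes.camera("top");print(fit(np.load("top0.npy")),fit(d))
E
```

```text
Traceback (most recent call last):
  File "h.py", line 12, in atd
    c=eyes.calibration(name);V=np.array(c["view"]);R=V[:3,:3];o=-R.T@V[:3,3]
ValueError: time passes only in moves, steps and waits
```

```bash
python3 - <<'E'
from h import *
p,d=eyes.camera("top");c=eyes.calibration("top");V=np.array(c["view"]);R=V[:3,:3];o=-R.T@V[:3,3]
v,u=np.mgrid[165:250,275:360]
ray=np.stack([(u-c["cx"])/c["fx"],-(v-c["cy"])/c["fy"],-np.ones(u.shape)],-1)@R
for D in(np.load("top0.npy"),d):
    P=(o+ray*D[165:250,275:360,None]).reshape(-1,3);r=np.hypot(*(P[:,:2]-C).T);P=P[(r>.024)&(r<.056)]
    P=P[abs(P[:,2]-np.median(P[:,2]))<.005];A=np.c_[P[:,:2]-C,np.ones(len(P))]
    s=np.linalg.lstsq(A,P[:,2],rcond=None)[0];print(s.round(4),len(P))
print(ctrl.get_obs()["time"])
E
```

```text
[ 0.0009 -0.0021  0.092 ] 1907
[-0.0021  0.0008  0.083 ] 1875
10.55
```

The plate has dropped 9.0 mm and its tilt is about 0.002 rad, so it is home and level.

```bash
python3 -c "
from workcell import ticket
print(ticket.finish_job())"
```

```text
the job is handed in; nothing more can be done
None
```

The cover is home on the flange with the pin in its notch, and the job is handed in at about 10.6 s. I pushed one rib with the closed fingertip and turned the cover about 88° clockwise. Then I pressed on the boss until the tip stopped at z = 0.100 m with the force up to 24 N, and moved the arm clear.

**Last checks:**
- **Height and level:** a plane fitted to the plate shows it dropped 9.0 mm and is tilted about 0.002 rad. One single depth reading was about 2 mm higher than the rest, but the fit did not bear it out.
- **Notch and pin:** the pin sits in the notch, centred to within about 1 mm as judged from the picture.
- **Bystanders:** the pot, bottle and coupling look upright and in place. I compared them by eye and did not re-measure their positions.
- **Arm:** it stands clear, with the wrist force near zero.

**Disagreements along the way:** the side camera placed the boss about 2–3 mm from the top camera's position. Its first reading of the pin's angle was also about 3.5° off the top camera's. I used the top camera, and the gaps seen on either side of the pin confirmed it. One check script also failed with an interface error, and I reran it in a simpler form.

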